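# Gift tin with two lids: slide, close, and lift the outer lid alone

## Robot

A 6-joint arm with a two-finger parallel gripper is mounted at the origin on a cart in front of the work surface, level with it; the furniture and walls round the work are solid. World frame = base frame: x ahead of the robot, y to its left, z up, the work surface at z = 0. Lengths are in m, angles in rad, forces in N, time in s.
With the tool pointing down it reaches from about 0.4 to 0.825 m from the base axis. Payload 7 kg.
Tool frame: the origin (TCP) lies midway between the tips of the shut fingers; the grasp point (between the pads) lies 19 mm behind it; z points along the fingers, y is the line along which they close (so a half turn about z gives the same grasp; the last joint's range is limited). The gripper opens to 88 mm and grips with 3 to 60 N. Pads are 19 mm wide; open, the fingers measure 130 mm over their backs; the gripper's body (78 mm by 193 mm) begins 47 mm behind the grasp point.
Start: joints at [1.394, 0.359, 0.012, 0, -1.224, -0.288], TCP at [0.303, 0.603, 0.227] pointing down, gripper open.
Joint ranges: [-3.07, 3.07], [-1.43, 2.12], [-1.02, 1.25], [-3.03, 1.67], [-3.05, -0], [-3.03, 3.03]. Speed limits (rad/s): [2.39, 2.39, 3.01, 3.14, 3.14, 3.14].

## Interface

Orientations are given as [roll, pitch, yaw] about the fixed x, y, z axes, in that order (R = Rz(yaw) Ry(pitch) Rx(roll)).
In Python, from station import monitor, viewer, arm gives the robot as it stands.
- The arm moves only by the tool move_arm, never from a script. Its argument "deltas" is a list that holds one entry, the list of rows, each a list of 7 numbers: the turn, a rotation vector about the tool's x, y, z in degrees, then the shift along the tool's x, y, z in m, then the finger opening in m, from 0 to 0.0876. A call has 1 to 12 rows; each row is the pose to reach, as a shift and turn from the pose commanded when the call began, along the tool's axes at that moment; what a row does not reach only later rows make up. A row lasts 1/12 s, in which the tool goes at most 41.7 mm and 7.16 degrees, less where a joint would pass 70% of its speed; a pose out of reach is approached as far as the arm can. A call with a gripper value outside its range is refused whole. The fingers move at their own pace and stop on an object; "force" is the grip in N (left out, the last holds). Time passes only in rows, so rows that repeat a pose let the fingers close. It gives the time, the measured TCP pose, the force and the opening at its end, in the units of the state.
- monitor.get_state(): the state, without advancing time (a new reading comes with each control period).
- viewer.grab_frame(name): name is "side" or "top" or "wrist"; returns a dict with "frame" (420x560x3 uint8, blue, green, red), "vfov" (degrees; the focal length in pixels is half the picture's height over the tangent of half this angle, whatever the lens; pixels are square), "cx", "cy" (the principal point, pixels), "xyz" and "orientation" of the camera in the world; the wrist camera has in their place "hand_eye" (4x4, takes a point from camera to tool coordinates, whose origin is the TCP and whose axes are the flange's). Camera axes: x right, y down, z forward; pixel columns grow to the right and rows downward; lengths in m; the calibration is good to about 2 mm. A picture is of the moment at which its call begins: read the wrist's pose just before it. There is no depth.
- arm.job_done(): hands the job in, once; it reports no verdict.
The state is a dict: "t": time; "q": joint angles; "qd": joint speeds; "joint_efforts": joint torques, N m; "eef_pos": TCP position; "ee_rot": TCP orientation; "force": force on the tool from outside, world axes, zero at the start; "moment": the same for the moment, N m; "width": finger opening in m.
Only numpy, scipy, OpenCV 4.12 (cv2) and the standard library are available. Lean on these libraries where they do the work, as an engineer would, in place of code of your own. Each camera call takes 0.05 s, during which the arm holds its last target. There are 200 camera calls.

## Task

Slide the open round tin along the counter, without lifting it, until it stands wholly on the round cork mat. Then take the pair of nested lids by the inner lid's knob and lower them together, without dropping them, onto the tin until both are fully seated. Finally lift the outer lid alone by its collar, leaving the inner lid seated in the tin on the mat, and finish while still holding the outer lid level and well clear above the inner lid's knob, so that a gift card can be laid in; leave the stapler, the clip and the wooden oval where they are.

Things in the scene. Friction and masses are not known exactly. Their poses are not given: they have to be found in the camera images.
- tin: Sizes in mm. Open round metal tin, loose, 0.45 kg, outer diameter 96, height 50, small eraser fixed to its floor. A ledge inside, 14 below the rim (36 above the counter), takes the inner lid; bore 91 above the ledge, 78 below, rim wall 2.5. Too wide to grasp across; slides when pushed low on its side, steadiest with two fingers apart. Origin: centre of the underside; z up.
- cork_mat: Sizes in mm. Thin round cork mat, diameter 140, under 1 thick, fixed on the counter; the tin slides freely over its edge. Origin: its centre. The pens lying to the left of the work are fixed to the counter and up to 13 high.
- inner_lid: Sizes in mm. Inner lid, same metal, 0.2 kg: disc of diameter 86, 12 thick, with an upright round knob in the middle, diameter 20, its top 48 above the underside. At the start it stands on the counter with the outer lid nested over it; held by the knob it carries both. Seated, its underside lies on the tin's ledge. Origin: centre of the underside; z up.
- outer_lid: Outer lid (mm), 0.12 kg: plate of diameter 110, 8 to 12 above the origin, skirt below it (inner diameter 106), round collar above it from 12 to 28, outer diameter 44, bored 27 right through; the knob stands in it and rises 16 above it nested (14 seated). Nested, origin 4 above the inner lid's; seated, plate on the tin's rim. Origin: on the axis, at the skirt's lower edge; z up.
- stapler: Sizes in mm. Bystander: desk stapler, 33 x 132 x 34, loose, behind the work. Origin: centre of its underside, length along its y.
- clip_chrome: Sizes in mm. Bystander: bright metal clip, 28 x 82 x 33, loose, near the counter's front edge. Origin: centre of its underside, length along its y.
- wood_oval: Sizes in mm. Bystander: flat wooden oval, 26 x 78 x 6, loose, in front of the stapler. Origin: centre of its underside, length along its y.

How it is judged:
By the outcome, as a careful person would: the job done as asked, in the order asked, and still so for the second after the job is handed in, while the arm keeps its last pose, push and grip.
It also fails if it takes over 72 s, if anything falls off the work surface, if the arm or the gripper's body presses on something with over 40 N, if the wrist force passes 120 N, or if a joint passes its speed limit or range.

## Working session

There is one attempt and no reset: what is moved stays moved. The work goes in short steps, Python scripts to look and compute and a tool call to move; the robot and the scene stay as the last step left them, time stands still between calls to the robot, and variables do not carry over. Pictures are saved under pics/ and viewed, on a budget of 10 in all, crops included, one or two more only if the job needs it, and the job is handed in when it is done.

Besides the shell and the picture viewer there is one more tool, called after ">>>" as name([rows], argument=value, ...), one row to a line, values as JSON. move_arm: Moves the arm, as the interface text tells. Its arguments: {"type":"object","properties":{"deltas":{"type":"array","items":{"type":"array","items":{"type":"array","items":{"type":"number"}}}},"force":{"type":"number"}},"required":["deltas"]}

```bash
mkdir -p pics; ls
python3 - <<'E'
from station import monitor, viewer
import cv2,numpy as np
s=monitor.get_state();print({k:np.round(v,4) for k,v in s.items()})
fs=[]
for n in("side","top"):
    f=viewer.grab_frame(n);cv2.imwrite(f"pics/{n}0.png",f["frame"]);print(n,{k:v for k,v in f.items() if k!="frame"})
f=viewer.grab_frame("wrist");cv2.imwrite("pics/wrist0.png",f["frame"]);print({k:v for k,v in f.items() if k!="frame"})
E
```

```text
pics
{'t': np.float64(0.0), 'q': array([ 1.3941e+00,  3.5940e-01,  1.1100e-02, -4.0000e-04, -1.2241e+00,
       -2.8810e-01]), 'qd': array([-0.    , -0.0014,  0.0008,  0.0012,  0.0009,  0.001 ]), 'joint_efforts': array([-1.40000e-03, -5.82716e+01,  2.93075e+01,  6.99770e+00,
        7.10000e-03, -2.00000e-04]), 'eef_pos': array([0.3024, 0.6029, 0.2256]), 'ee_rot': array([ 3.1399e+00, -1.0000e-04, -4.6490e-01]), 'force': array([-0.5404, -0.5049, -0.0429]), 'moment': array([-0.0106, -0.0121,  0.0458]), 'width': np.float64(0.0876)}
side {'vfov': 42.26398385941954, 'cx': 275.3816862856033, 'cy': 208.08063334858534, 'xyz': array([ 0.11072148, -1.01192601,  0.78423617]), 'orientation': array([-2.19813077e+00, -1.95948904e-03, -4.48364823e-01])}
top {'vfov': 52.80076281723874, 'cx': 277.0287307406775, 'cy': 207.11099074669906, 'xyz': array([ 0.49074747, -0.12190717,  0.94102347]), 'orientation': array([-3.08933568,  0.01305419, -1.56998095])}
{'vfov': 70.61600941392432, 'cx': 282.3638766642175, 'cy': 211.38548270181383, 'hand_eye': array([[ 9.95464668e-04, -9.51239464e-01, -3.08451765e-01,
         8.46045433e-02],
       [ 9.99999410e-01,  1.08133001e-03, -1.07438846e-04,
        -4.13962027e-04],
       [ 4.35738222e-04, -3.08451476e-01,  9.51239979e-01,
        -1.58491588e-01],
       [ 0.00000000e+00,  0.00000000e+00,  0.00000000e+00,
         1.00000000e+00]])}
```

View pics/top0.png

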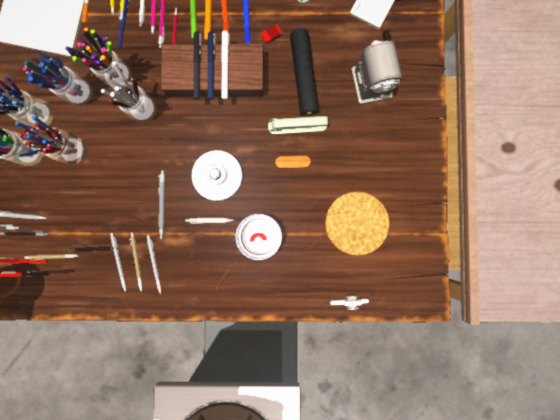

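View pics/side0.png

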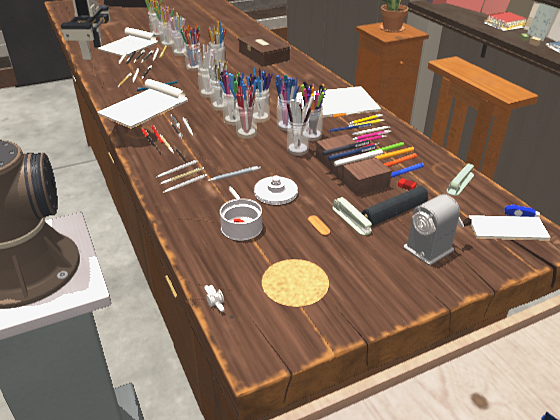

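Top view (up = +x, right = −y): lids at (217,175), tin (258,237), cork mat (357,223), stapler (298,125), oval (293,162), clip (350,302), and a pen at (210,220) between the lids and the tin. The side view agrees.

```bash
cat > h.py <<'E'
import numpy as np, cv2
from scipy.spatial.transform import Rotation as Ro
from station import monitor, viewer
def grab(n,save=None):
    s=monitor.get_state(); f=viewer.grab_frame(n); im=f["frame"]
    F=im.shape[0]/2/np.tan(np.radians(f["vfov"]/2))
    if n=="wrist":
        T=np.eye(4);T[:3,:3]=Ro.from_euler("xyz",s["ee_rot"]).as_matrix();T[:3,3]=s["eef_pos"];T=T@f["hand_eye"]
    else:
        T=np.eye(4);T[:3,:3]=Ro.from_euler("xyz",f["orientation"]).as_matrix();T[:3,3]=f["xyz"]
    if save: cv2.imwrite("pics/"+save,im)
    return im,(F,f["cx"],f["cy"],T)
def ray(cam,uv,z):
    F,cx,cy,T=cam; uv=np.atleast_2d(uv).astype(float)
    d=np.c_[(uv[:,0]-cx)/F,(uv[:,1]-cy)/F,np.ones(len(uv))]@T[:3,:3].T
    return T[:3,3]+d*((z-T[2,3])/d[:,2])[:,None]
def proj(cam,P):
    F,cx,cy,T=cam; p=(np.atleast_2d(P)-T[:3,3])@T[:3,:3]
    return np.c_[F*p[:,0]/p[:,2]+cx,F*p[:,1]/p[:,2]+cy]
def blobs(m,amin=60):
    m=cv2.morphologyEx(m,cv2.MORPH_CLOSE,np.ones((3,3),np.uint8))
    return [c[:,0] for c in cv2.findContours(m,cv2.RETR_EXTERNAL,cv2.CHAIN_APPROX_NONE)[0] if cv2.contourArea(c)>amin]
def circ(P):  # least-squares circle in xy, robust by one trimming
    P=P[:,:2]
    for _ in range(3):
        A=np.c_[2*P,np.ones(len(P))];x=np.linalg.lstsq(A,(P**2).sum(1),rcond=None)[0]
        r=np.sqrt(x[2]+x[0]**2+x[1]**2);e=np.hypot(*(P-x[:2]).T)-r;P=P[abs(e)<=max(2*e.std(),5e-4)]
    return x[:2],r
def whites(im): 
    h=cv2.cvtColor(im,cv2.COLOR_BGR2HSV);return ((h[...,1]<70)&(h[...,2]>130)).astype(np.uint8)*255
def oranges(im):
    h=cv2.cvtColor(im,cv2.COLOR_BGR2HSV);return cv2.inRange(h,(10,100,150),(30,255,255))
E
python3 - <<'E'
from h import *
im,c=grab("top")
np.set_printoptions(precision=4,suppress=True)
def near(bs,p): return min(bs,key=lambda b:np.hypot(*(b.mean(0)-p)))
W=blobs(whites(im))
for n,p,z in(("lid plate",(217,175),.016),("tin rim",(258,237),.05)):
    print(n,circ(ray(c,near(W,p),z)))
O=blobs(oranges(im)); print("mat",circ(ray(c,near(O,(357,223)),0)))
for n,p,z in(("knob",(215,174),.048),("stapler",(298,125),.034),("oval",(293,162),.006),("clip",(350,302),.02),("pen a",(187,220),0.01),("pen b",(232,220),.01),("pen c",(161,236),.01),("pend",(152,237),.01),("pene",(159,292),.01),("edge",(300,320),0)): print(n,ray(c,p,z))
E
```

```text
lid plate (array([0.6101, 0.0241]), np.float64(0.055996411613351685))
tin rim (array([ 0.4753, -0.0704]), np.float64(0.04881436980019945))
mat (array([ 0.4973, -0.2839]), np.float64(0.08562291618989415))
knob [[0.608  0.0218 0.048 ]]
stapler [[ 0.7164 -0.1553  0.034 ]]
oval [[ 0.6402 -0.1451  0.006 ]]
clip [[ 0.3346 -0.2669  0.02  ]]
pen a [[0.5109 0.0889 0.01  ]]
pen b [[ 0.511  -0.0105  0.01  ]]
pen c [[0.4756 0.146  0.01  ]]
pend [[0.4734 0.1659 0.01  ]]
pene [[0.3533 0.1485 0.01  ]]
edge [[ 0.2918 -0.1602  0.    ]]
```

```bash
cat >> h.py <<'E'
def go(x,y,z,yaw):
    s=monitor.get_state();R0=Ro.from_euler("xyz",s["ee_rot"]);R1=Ro.from_euler("xyz",[np.pi,0,np.radians(yaw)])
    t=(R0.inv()*R1).as_rotvec(degrees=True);d=R0.inv().apply(np.array([x,y,z])-s["eef_pos"])
    print("row",[round(float(v),2) for v in t]+[round(float(v),4) for v in d],"rows>=",max(np.linalg.norm(t)/7.16,np.linalg.norm(d)/.0417))
def stat():
    s=monitor.get_state();print("t %.2f"%s["t"],"p",np.round(s["eef_pos"],4),"rpy",np.round(np.degrees(s["ee_rot"]),2),"F",np.round(s["force"],1),"w %.4f"%s["width"],"q",np.round(s["q"],2))
def near(bs,p): return min(bs,key=lambda b:np.hypot(*(b.mean(0)-p)))
np.set_printoptions(precision=4,suppress=True)
E
python3 - <<'E'
from h import *
im,c=grab("top")
m=cv2.morphologyEx(oranges(im),cv2.MORPH_OPEN,np.ones((7,7),np.uint8))
print("mat",circ(ray(c,near(blobs(m),(357,223)),0)))
go(.466,.01,.2,-83)
E
```

```text
mat (array([ 0.5049, -0.2868]), np.float64(0.07086702198341029))
row [0.04, -0.03, 56.37, 0.4121, 0.4569, 0.0265] rows>= 14.768887037788963
```

>>> move_arm([
  [[0,0,5,0.034,0.038,0.002,0.05],[0,0,10,0.07,0.076,0.004,0.05],[0,0,14,0.1,0.114,0.006,0.05],[0,0,19,0.137,0.152,0.009,0.05],[0,0,23,0.17,0.19,0.011,0.05],[0,0,28,0.206,0.228,0.013,0.05],[0,0,32,0.24,0.266,0.015,0.05],[0,0,37,0.275,0.305,0.018,0.05],[0,0,42,0.31,0.343,0.02,0.05],[0,0,47,0.344,0.38,0.022,0.05],[0,0,52,0.378,0.419,0.024,0.05],[0,0,56.4,0.412,0.457,0.026,0.05]],
])

```text
t: 1.25
eef_pos: [0.4355, 0.12, 0.2056]
ee_rot: [-3.141, 0.001, -1.453]
force: [2.1, 0.4, -0.3]
width: 0.05
```

>>> move_arm([
  [[0,0,0,0,0,0,0.05]],
])

```text
t: 1.33
eef_pos: [0.4355, 0.1163, 0.205]
ee_rot: [3.141, -0.001, -1.459]
force: [-0.6, 0.2, 0.1]
width: 0.0502
```

Run:
```python
from h import *
stat(); im,c=grab("wrist","w1.png")
for n,P in(("tin",(.4753,-.0704,.05)),("mat",(.5049,-.2868,0)),("lid",(.61,.024,.016))): print(n,proj(c,P))
```

```text
t 1.33 p [0.4355 0.1163 0.205 ] rpy [179.95  -0.04 -83.59] F [-0.6  0.2  0.1] w 0.0502 q [ 0.7  -0.   -0.49  0.   -1.08 -0.59]
tin [[262.2994  -9.0319]]
mat [[ 254.5962 -295.6753]]
lid [[132.797   88.8389]]
```

View pics/w1.png

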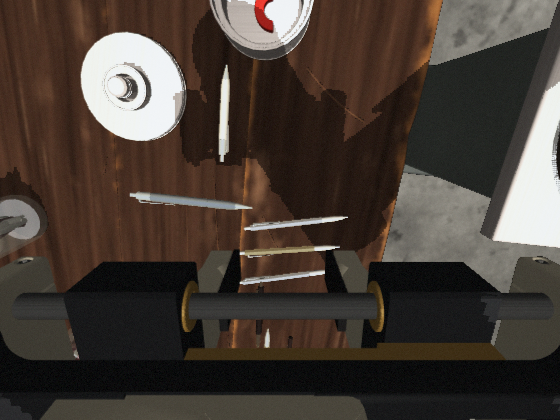

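The wrist view shows the lids at (133,85), knob at (124,87), the tin's edge at (262,55), and the pen spanning (226,65)–(222,160). These agree with the top view. The move fell short because its speed was limited, so I'll continue it.

Run:
```python
from h import *
im,c=grab("wrist")
print("pen end",ray(c,(226,65),.01),"other",ray(c,(222,160),.01))
b=near(blobs(whites(im)),(133,85)); print("lid",circ(ray(c,b,.016)))
go(.466,.01,.10,-83); go(.466,.01,.018,-83)
```

```text
pen end [[ 0.5126 -0.009   0.01  ]] other [[0.5114 0.0938 0.01  ]]
lid (array([0.6104, 0.0242]), np.float64(0.05471564620981815))
row [-0.02, 0.01, -0.23, 0.113, -0.017, 0.1054] rows>= 3.7277509389012797
row [-0.02, 0.01, -0.23, 0.113, -0.017, 0.1874] rows>= 5.263189580343624
```

>>> move_arm([
  [[0,0,0,0.028,-0.004,0.02,0.05],[0,0,0,0.056,-0.008,0.045,0.05],[0,0,0,0.085,-0.012,0.07,0.05],[0,0,0,0.113,-0.017,0.1,0.05],[0,0,0,0.113,-0.017,0.115,0.05],[0,0,0,0.113,-0.017,0.13,0.05],[0,0,0,0.113,-0.017,0.145,0.05],[0,0,0,0.113,-0.017,0.16,0.05],[0,0,0,0.113,-0.017,0.175,0.05],[0,0,0,0.113,-0.017,0.187,0.05],[0,0,0,0.113,-0.017,0.187,0.05],[0,0,0,0.113,-0.017,0.187,0.05]],
])

```text
t: 2.43
eef_pos: [0.4659, 0.0127, 0.0179]
ee_rot: [3.14, -0.001, -1.447]
force: [0.3, 1.1, 0.0]
width: 0.0497
```

Run:
```python
from h import *
stat(); im,c=grab("top","t1.png")
b=near(blobs(whites(im)),(258,237)); print("tin",circ(ray(c,b,.05)))
im,c=grab("wrist","w2.png")
print("tin proj",proj(c,(.4753,-.0704,.05)))
u=np.array([.505-.475,-.287+.0704]);print(np.linalg.norm(u),np.degrees(np.arctan2(u[1],u[0])))
go(.475,-.0704+.055,.018,-82)
u/=np.linalg.norm(u);e=np.array([.505,-.287])-.0505*u;print(e);go(e[0],e[1],.018,-82)
```

```text
t 2.43 p [0.4659 0.0127 0.0179] rpy [179.92  -0.03 -82.91] F [0.3 1.1 0. ] w 0.0497 q [ 0.45  0.27 -0.69  0.   -0.6  -0.33]
tin (array([ 0.4751, -0.071 ]), np.float64(0.048111367820023336))
tin proj [[287.7675 116.2269]]
0.21866769308702186 -82.11446487396734
row [-0.05, 0.01, -0.94, 0.0289, -0.0048, 0.0009] rows>= 0.7022349724288683
[ 0.4981 -0.237 ]
row [-0.05, 0.01, -0.94, 0.2516, -0.0004, 0.0009] rows>= 6.033942286040023
```

View pics/w2.png

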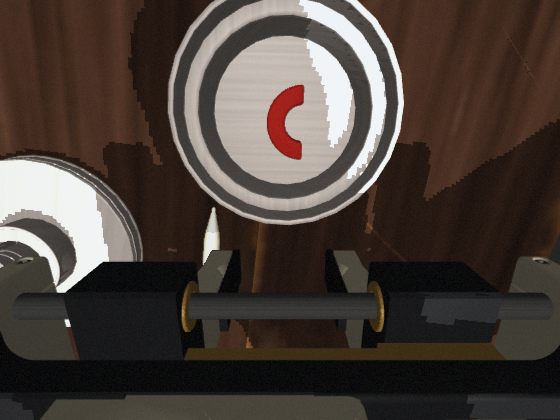

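The tin is at (287,105) in the wrist image, centred on the fingers at about column 283, and the pen tip is below the left finger. I'm pushing now.

>>> move_arm([
  [[0,0,-0.5,0.015,0,0,0.05],[0,0,-1,0.024,0,0,0.05],[0,0,-1,0.032,0,0,0.05],[0,0,-1,0.042,0,0,0.05],[0,0,-1,0.054,0,0,0.05],[0,0,-1,0.067,0,0,0.05],[0,0,-1,0.08,0,0,0.05],[0,0,-1,0.093,0,0,0.05],[0,0,-1,0.106,0,0,0.05],[0,0,-1,0.118,0,0,0.05],[0,0,-1,0.128,0,0,0.05],[0,0,-1,0.135,0,0,0.05]],
])

```text
t: 3.53
eef_pos: [0.4832, -0.123, 0.0188]
ee_rot: [-3.14, 0.0, -1.432]
force: [-0.3, 5.3, 3.8]
width: 0.0498
```

```bash
cat > tin.py <<'E'
from h import *
def tin(save=None):
    # rim circle in the wrist view, at z=.05, guess ahead of the TCP
    s=monitor.get_state();im,c=grab("wrist",save)
    R=Ro.from_euler("xyz",s["ee_rot"]).as_matrix();g=s["eef_pos"][:2]+.055*R[:2,0]
    e=cv2.Canny(im,40,120);v,u=np.nonzero(e);P=ray(c,np.c_[u,v],.05)[:,:2]
    best=None
    for it,tol in enumerate((.007,.004,.002)):
        d=np.hypot(*(P-g).T);k=abs(d-.048)<tol;A=np.c_[2*P[k],np.ones(k.sum())];x=np.linalg.lstsq(A,(P[k]**2).sum(1),rcond=None)[0];g=x[:2]
    return g,np.sqrt(x[2]+g@g),k.sum()
E
python3 - <<'E'
from tin import *
stat(); g,r,n=tin("w3.png"); print("tin",g,r,n)
im,c=grab("top","t2.png")
s=monitor.get_state()["eef_pos"];print("rel",g-s[:2])
u=np.array([.505,-.287])-g;print("remaining",u,np.degrees(np.arctan2(u[1],u[0])))
go(s[0]+u[0],s[1]+u[1],.018,-82)
E
```

```text
t 3.53 p [ 0.4832 -0.123   0.0188] rpy [-179.92    0.01  -82.06] F [-0.3  5.3  3.8] w 0.0498 q [ 0.15  0.31 -0.62 -0.   -0.63 -0.01]
tin [ 0.4907 -0.1752] 0.04811254770368447 848
rel [ 0.0081 -0.0521]
remaining [ 0.0143 -0.1118] -82.70452462916677
row [-0.02, -0.01, -0.1, 0.1127, 0.0012, 0.0004] rows>= 2.7022977116039733
```

View pics/w3.png

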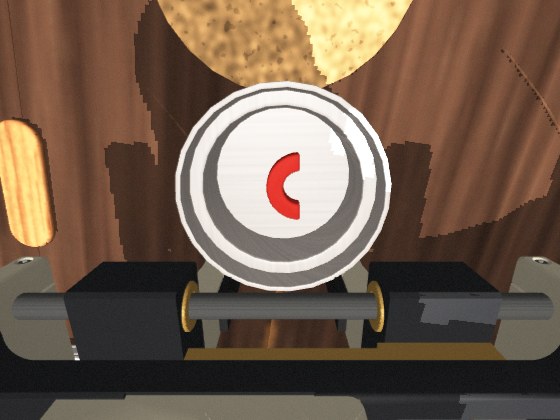

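The tin sits at (283,185), centred on both fingers, with the mat straight ahead at (285,30). I'll finish the push, slowing towards the end.

>>> move_arm([
  [[0,0,0,0.006,0,0,0.05],[0,0,0,0.016,0,0,0.05],[0,0,0,0.028,0,0,0.05],[0,0,0,0.041,0,0,0.05],[0,0,0,0.054,0,0,0.05],[0,0,0,0.067,0.001,0,0.05],[0,0,0,0.079,0.001,0,0.05],[0,0,0,0.09,0.001,0,0.05],[0,0,0,0.099,0.001,0,0.05],[0,0,0,0.106,0.001,0,0.05],[0,0,0,0.11,0.001,0,0.05],[0,0,0,0.112,0.001,0,0.05]],
])

```text
t: 4.63
eef_pos: [0.4969, -0.2338, 0.0181]
ee_rot: [3.141, 0.0, -1.432]
force: [-0.2, 4.9, 2.8]
width: 0.05
```

Run:
```python
from tin import *
stat(); g,r,n=tin("w4.png"); print("tin",g,r,n)
im,c=grab("top","t3.png")
m=cv2.morphologyEx(oranges(im),cv2.MORPH_OPEN,np.ones((5,5),np.uint8))
print("mat",circ(ray(c,near(blobs(m),(357,223)),0)))
b=near(blobs(whites(im)),(217,175)); print("lid",circ(ray(c,b,.016)))
p=monitor.get_state()["eef_pos"]
go(p[0]-.005,p[1]+.035,.018,-82);go(p[0],p[1]+.06,.15,-82)
```

```text
t 4.63 p [ 0.4969 -0.2338  0.0181] rpy [179.99   0.01 -82.06] F [-0.2  4.9  2.8] w 0.0500 q [-0.08  0.38 -0.51 -0.   -0.68  0.22]
tin [ 0.5048 -0.287 ] 0.04832081086047408 1091
mat (array([ 0.5572, -0.1772]), np.float64(0.05210784550169951))
lid (array([0.6233, 0.0224]), np.float64(0.04609546232303722))
row [0.01, -0.01, -0.04, -0.0354, 0.0001, 0.0002] rows>= 0.8478592706779913
row [0.01, -0.01, -0.04, -0.0594, -0.0083, -0.1318] rows>= 3.4734987922671614
```

Tin measured at (0.505, −0.287), about 1 mm from the mat centre with 22 mm of margin. Next I'll back off, rise and look straight down at it. The lid will get the same relative view, so the calibration bias cancels.

>>> move_arm([
  [[0,0,0,-0.015,0,0,0.05],[0,0,0,-0.035,0,0,0.05],[0,0,0,-0.035,0,-0.03,0.06],[0,0,0,-0.035,0,-0.065,0.06],[0,0,0,-0.025,0,-0.1,0.06],[0,0,0,-0.005,0,-0.13,0.06],[0,0,0,0.02,0,-0.15,0.06],[0,0,0,0.04,0,-0.15,0.06],[0,0,0,0.0535,0,-0.15,0.06],[0,0,0,0.0535,0,-0.15,0.06],[0,0,0,0.0535,0,-0.15,0.06],[0,0,0,0.0535,0,-0.15,0.06]],
])

```text
t: 5.73
eef_pos: [0.5036, -0.2857, 0.167]
ee_rot: [3.139, 0.001, -1.432]
force: [-1.1, -0.6, 0.3]
width: 0.0603
```

```bash
cat >> tin.py <<'E'
def ring(c,im,g,z,rad,tols=(.007,.004,.002,.0015)):
    e=cv2.Canny(im,40,120);v,u=np.nonzero(e);P=ray(c,np.c_[u,v],z)[:,:2];g=np.array(g)
    for tol in tols:
        k=abs(np.hypot(*(P-g).T)-rad)<tol;A=np.c_[2*P[k],np.ones(k.sum())];x=np.linalg.lstsq(A,(P[k]**2).sum(1),rcond=None)[0];g=x[:2]
    return g,np.sqrt(x[2]+g@g),k.sum()
E
python3 - <<'E'
from tin import *
stat(); im,c=grab("wrist","w5.png")
print("rim outer",ring(c,im,(.505,-.287),.05,.048))
print("ledge edge",ring(c,im,(.505,-.287),.036,.039))
m=cv2.morphologyEx(oranges(im),cv2.MORPH_OPEN,np.ones((5,5),np.uint8))
print("mat",circ(ray(c,np.vstack(blobs(m)),0)), ring(c,im,(.505,-.287),0,.07))
go(.6102,.0242,.168,-82)
E
```

```text
t 5.73 p [ 0.5036 -0.2857  0.167 ] rpy [179.88   0.05 -82.05] F [-1.1 -0.6  0.3] w 0.0603 q [-0.18  0.25 -0.29 -0.   -1.04  0.32]
rim outer (array([ 0.5053, -0.2869]), np.float64(0.04816128611197037), np.int64(282))
ledge edge (array([ 0.5048, -0.2844]), np.float64(0.038995858474665614), np.int64(98))
mat (array([ 0.5391, -0.2952]), np.float64(0.20101606340489908)) (array([ 0.5056, -0.2857]), np.float64(0.0701908987236386), np.int64(403))
row [0.1, 0.05, -0.02, -0.2919, -0.1484, -0.0008] rows>= 7.853299976234602
```

View pics/w5.png

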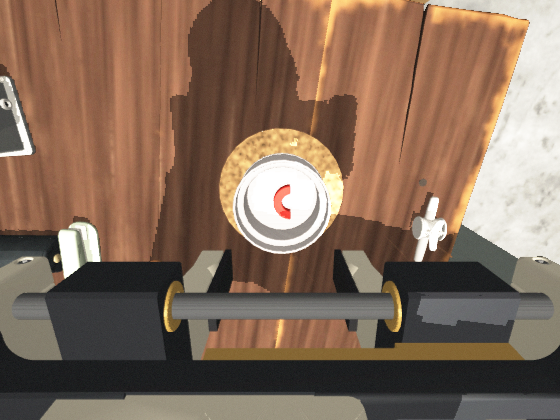

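The tin is centred on the mat: rim at (282,203) in the image, and fits of (0.5053, −0.2869) for the tin against (0.5056, −0.2857) for the mat. Now to the lids.

>>> move_arm([
  [[0,0,0,-0.03,-0.015,0,0.06],[0,0,0,-0.06,-0.03,0,0.06],[0,0,0,-0.092,-0.047,0,0.06],[0,0,0,-0.124,-0.063,0,0.06],[0,0,0,-0.156,-0.08,0,0.06],[0,0,0,-0.188,-0.096,0,0.06],[0,0,0,-0.22,-0.112,0,0.06],[0,0,0,-0.25,-0.127,0,0.06],[0,0,0,-0.275,-0.14,0,0.06],[0,0,0,-0.292,-0.148,0,0.06],[0,0,0,-0.292,-0.148,0,0.06],[0,0,0,-0.292,-0.148,0,0.06]],
])

```text
t: 6.78
eef_pos: [0.61, 0.0251, 0.1676]
ee_rot: [3.14, -0.0, -1.429]
force: [-0.1, 0.3, 0.7]
width: 0.0602
```

Run:
```python
from tin import *
stat(); im,c=grab("wrist","w6.png")
for n,z,r in(("plate",.016,.055),("knob top",.048,.010),("collar top",.032,.022)): print(n,ring(c,im,(.6102,.0242),z,r,(.005,.003,.002,.0015)))
print(proj(c,(.6102,.0242,.048)))
```

```text
t 6.78 p [0.61   0.0251 0.1676] rpy [179.93  -0.01 -81.87] F [-0.1  0.3  0.7] w 0.0602 q [ 0.36  0.3  -0.22 -0.   -1.06 -0.22]
plate (array([0.6113, 0.0229]), np.float64(0.055002323894202086), np.int64(373))
knob top (array([0.6111, 0.0224]), np.float64(0.010124249417181966), np.int64(79))
collar top (array([0.6114, 0.0225]), np.float64(0.022175947723027705), np.int64(181))
[[282.813  204.4794]]
```

View pics/w6.png

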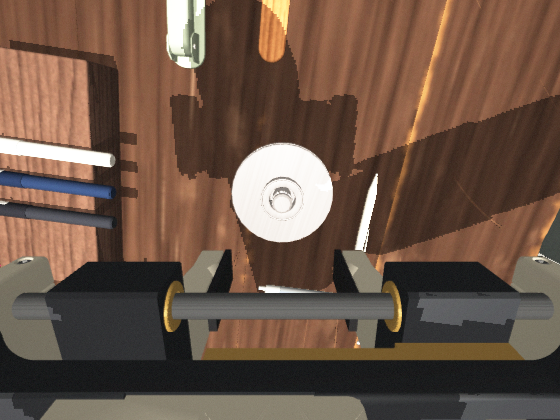

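Knob at (282,200) in the image. The plate, knob and collar fits agree on (0.6112, 0.0226). Descending to grip the knob with the tips 4–5 mm above the collar.

Run:
```python
from h import *
go(.6112,.0226,.0368,-82)
```

```text
row [0.07, -0.01, 0.07, 0.0017, -0.0013, 0.1309] rows>= 3.1399837299245053
```

>>> move_arm([
  [[0,0,0,0.002,-0.001,0.02,0.045],[0,0,0,0.002,-0.001,0.045,0.045],[0,0,0,0.002,-0.001,0.07,0.045],[0,0,0,0.002,-0.001,0.09,0.045],[0,0,0,0.002,-0.001,0.105,0.045],[0,0,0,0.002,-0.001,0.117,0.045],[0,0,0,0.002,-0.001,0.125,0.045],[0,0,0,0.002,-0.001,0.13,0.045],[0,0,0,0.002,-0.001,0.131,0.045],[0,0,0,0.002,-0.001,0.131,0.045]],
])

```text
t: 7.67
eef_pos: [0.6118, 0.0213, 0.0375]
ee_rot: [-3.141, -0.0, -1.432]
force: [-0.1, -0.4, 0.2]
width: 0.0451
```

Run:
```python
from h import *
stat();go(.6112,.0226,.0365,-82)
```

```text
t 7.67 p [0.6118 0.0213 0.0375] rpy [-179.99   -0.    -82.05] F [-0.1 -0.4  0.2] w 0.0451 q [ 0.35  0.44 -0.35  0.   -0.78 -0.21]
row [-0.01, -0.0, -0.05, -0.0014, 0.0004, 0.001] rows>= 0.042108008372597226
```

Close with moderate force.

>>> move_arm([
  [[0,0,0,-0.001,0,0.001,0.045],[0,0,0,-0.001,0,0.001,0.01],[0,0,0,-0.001,0,0.001,0.01],[0,0,0,-0.001,0,0.001,0.01],[0,0,0,-0.001,0,0.001,0.01],[0,0,0,-0.001,0,0.001,0.01],[0,0,0,-0.001,0,0.001,0.01]],
], force=40)

```text
t: 8.25
eef_pos: [0.6116, 0.0226, 0.0365]
ee_rot: [-3.142, -0.0, -1.432]
force: [-1.4, -0.2, 2.9]
width: 0.0184
```

Run:
```python
from tin import *
stat();im,c=grab("wrist");print(ring(c,im,(.6112,.0226),.016,.055))
```

```text
t 8.25 p [0.6116 0.0226 0.0365] rpy [-180.     -0.    -82.03] F [-1.4 -0.2  2.9] w 0.0184 q [ 0.36  0.44 -0.35  0.   -0.78 -0.22]
(array([0.6118, 0.0233]), np.float64(0.05492739134989325), np.int64(535))
```

>>> move_arm([
  [[0,0,0,0,0,-0.004,0.01],[0,0,0,0,0,-0.01,0.01],[0,0,0,0,0,-0.02,0.01],[0,0,0,0,0,-0.032,0.01],[0,0,0,0,0,-0.045,0.01],[0,0,0,0,0,-0.06,0.01],[0,0,0,0,0,-0.075,0.01],[0,0,0,0,0,-0.088,0.01],[0,0,0,0,0,-0.097,0.01],[0,0,0,0,0,-0.1,0.01],[0,0,0,0,0,-0.1,0.01]],
])

```text
t: 9.22
eef_pos: [0.612, 0.0228, 0.1373]
ee_rot: [-3.14, 0.0, -1.432]
force: [0.6, 0.7, -4.6]
width: 0.0186
```

Run:
```python
from tin import *
stat();im,c=grab("wrist","w7.png");grab("side","s7.png")
print(ring(c,im,(.6115,.0228),.116,.055))
go(.6116-.106,.0228-.3097,.1365,-82)
```

```text
t 9.22 p [0.612  0.0228 0.1373] rpy [-179.9     0.02  -82.03] F [ 0.6  0.7 -4.6] w 0.0186 q [ 0.36  0.33 -0.25 -0.   -0.99 -0.22]
(array([0.6121, 0.0238]), np.float64(0.05504141914071709), np.int64(540))
row [0.05, 0.01, -0.04, 0.2918, 0.1474, -0.0007] rows>= 7.840151590412773
```

View pics/w7.png

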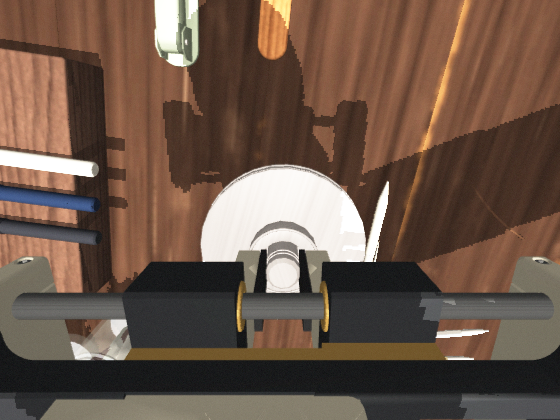

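Both lids hang level at (283,235) with the knob between the pads. The plate circle fits at r = 55.0 mm at the lifted height. Carrying them to the tin.

>>> move_arm([
  [[0,0,0,0.01,0.005,0,0.01],[0,0,0,0.028,0.014,0,0.01],[0,0,0,0.052,0.026,0,0.01],[0,0,0,0.08,0.04,0,0.01],[0,0,0,0.11,0.056,0,0.01],[0,0,0,0.142,0.072,0,0.01],[0,0,0,0.174,0.088,0,0.01],[0,0,0,0.206,0.104,0,0.01],[0,0,0,0.236,0.119,0,0.01],[0,0,0,0.262,0.132,0,0.01],[0,0,0,0.28,0.141,0,0.01],[0,0,0,0.29,0.147,0,0.01]],
])

```text
t: 10.32
eef_pos: [0.5043, -0.2873, 0.1353]
ee_rot: [3.14, 0.001, -1.434]
force: [0.1, -0.6, -2.6]
width: 0.0183
```

>>> move_arm([
  [[0,0,0,0.002,0,0,0.01],[0,0,0,0.002,0,0,0.01],[0,0,0,0.002,0,0,0.01]],
])

```text
t: 10.57
eef_pos: [0.5065, -0.2866, 0.1359]
ee_rot: [3.141, 0.0, -1.432]
force: [0.1, -0.4, -3.0]
width: 0.0187
```

Run:
```python
from tin import *
stat();p=monitor.get_state()["eef_pos"];im,c=grab("wrist")
print(ring(c,im,p[:2],.116,.055))
go(.5053,-.2874,.08,-82)
```

```text
t 10.57 p [ 0.5065 -0.2866  0.1359] rpy [179.97   0.02 -82.04] F [ 0.1 -0.4 -3. ] w 0.0187 q [-0.18  0.28 -0.32 -0.   -0.97  0.32]
(array([ 0.5066, -0.287 ]), np.float64(0.05488445202974138), np.int64(517))
row [0.02, 0.02, 0.0, 0.001, 0.0015, 0.056] rows>= 1.3428389794466036
```

>>> move_arm([
  [[0,0,0,0.001,0.001,0.006,0.01],[0,0,0,0.001,0.001,0.014,0.01],[0,0,0,0.001,0.001,0.022,0.01],[0,0,0,0.001,0.001,0.029,0.01],[0,0,0,0.001,0.001,0.034,0.01],[0,0,0,0.001,0.001,0.034,0.01]],
])

```text
t: 11.12
eef_pos: [0.5048, -0.2877, 0.1005]
ee_rot: [3.139, 0.001, -1.432]
force: [-0.2, 0.7, -2.9]
width: 0.0191
```

Run:
```python
from tin import *
stat();p=monitor.get_state()["eef_pos"];im,c=grab("wrist","w8.png");print(ring(c,im,p[:2],p[2]-.0205,.055))
im,c=grab("side","s8.png")
T=lambda P:proj(c,P)
print("tin axis rim",T((.5053,-.287,.05)),"lid",T((p[0],p[1],p[2]-.0365)))
x,y=T((.5053,-.287,.06))[0].astype(int)
cr=im[max(0,y-60):y+60,x-70:x+70];cv2.imwrite("pics/s8c.png",cv2.resize(cr,None,fx=5,fy=5,interpolation=cv2.INTER_CUBIC)[:600])
go(.5053,-.2874,.08,-82)
```

```text
t 11.12 p [ 0.5048 -0.2877  0.1005] rpy [179.86   0.07 -82.03] F [-0.2  0.7 -2.9] w 0.0191 q [-0.18  0.32 -0.36 -0.   -0.89  0.32]
(array([ 0.505, -0.288]), np.float64(0.05487512816975106), np.int64(510))
tin axis rim [[295.1125 262.805 ]] lid [[295.2012 257.8561]]
row [0.04, 0.01, -0.02, -0.0007, 0.0002, 0.0219] rows>= 0.5258675186610902
```

View pics/s8c.png

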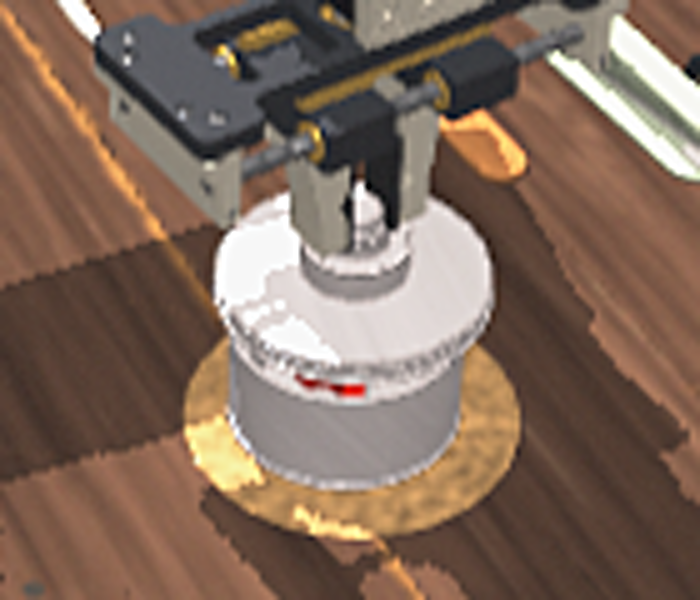

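The lids are centred above the tin, with the plate centre at (352,270) and the tin centre at about (345,430) in the enlarged crop. Lowering slowly.

>>> move_arm([
  [[0,0,0,-0.0005,0,0.003,0.01],[0,0,0,-0.0005,0,0.007,0.01],[0,0,0,-0.0005,0,0.01,0.01],[0,0,0,-0.0005,0,0.013,0.01],[0,0,0,-0.0005,0,0.016,0.01],[0,0,0,-0.0005,0,0.019,0.01],[0,0,0,-0.0005,0,0.021,0.01],[0,0,0,-0.0005,0,0.021,0.01]],
])

```text
t: 11.88
eef_pos: [0.5056, -0.2873, 0.0815]
ee_rot: [3.142, 0.0, -1.431]
force: [-1.8, 4.6, 4.2]
width: 0.0185
```

Run:
```python
from tin import *
stat();go(.5053,-.2874,.0722,-82)
```

```text
t 11.88 p [ 0.5056 -0.2873  0.0815] rpy [180.     0.01 -82.02] F [-1.8  4.6  4.2] w 0.0185 q [-0.18  0.34 -0.38 -0.   -0.85  0.32]
row [0.0, 0.01, -0.02, 0.0001, 0.0003, 0.0093] rows>= 0.2222858253409411
```

Contact shows early: 4.6 N towards +y and about 7 N upwards, so the lid is rubbing on the tin's −y side. I'll ease it towards +y and check.

>>> move_arm([
  [[0,0,0,0,0,-0.003,0.01],[0,0,0,-0.001,0.0005,-0.004,0.01],[0,0,0,-0.0015,0.0005,-0.004,0.01],[0,0,0,-0.0015,0.0005,-0.004,0.01]],
])

```text
t: 12.22
eef_pos: [0.5048, -0.2862, 0.0852]
ee_rot: [-3.142, -0.0, -1.432]
force: [-0.1, -0.5, -3.4]
width: 0.0187
```

Run:
```python
from tin import *
stat();p=monitor.get_state()["eef_pos"];im,c=grab("wrist");print(ring(c,im,p[:2],p[2]-.0205,.055))
im,c=grab("side","s9.png")
x,y=proj(c,(.5053,-.287,.06))[0].astype(int)
cv2.imwrite("pics/s9c.png",cv2.resize(im[y-60:y+60,x-70:x+70],None,fx=5,fy=5,interpolation=cv2.INTER_CUBIC))
```

```text
t 12.22 p [ 0.5048 -0.2862  0.0852] rpy [-180.     -0.    -82.04] F [-0.1 -0.5 -3.4] w 0.0187 q [-0.18  0.33 -0.38  0.   -0.86  0.32]
(array([ 0.505 , -0.2867]), np.float64(0.054826723721982135), np.int64(475))
```

View pics/s9c.png

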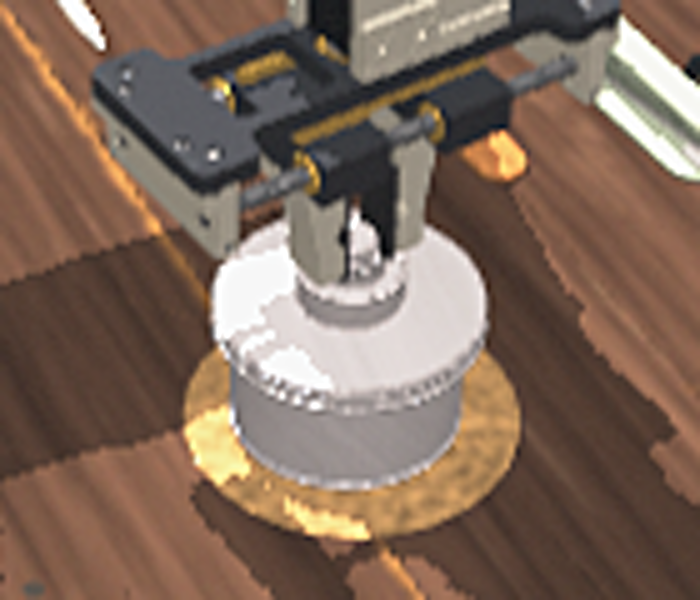

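The tin has not moved and the lid is over it, with the plate at (350,310). The load is back to the lids' weight only. Lowering again.

>>> move_arm([
  [[0,0,0,0,0,0.002,0.01],[0,0,0,0,0,0.004,0.01],[0,0,0,0,0,0.006,0.01],[0,0,0,0,0,0.006,0.01]],
])

```text
t: 12.65
eef_pos: [0.5045, -0.2861, 0.0785]
ee_rot: [3.141, 0.0, -1.432]
force: [0.3, 0.0, -2.7]
width: 0.0185
```

Free now, and below the earlier contact height. Continuing towards the seat at a TCP height of about 0.0725.

>>> move_arm([
  [[0,0,0,0,0,0.0015,0.01],[0,0,0,0,0,0.003,0.01],[0,0,0,0,0,0.004,0.01],[0,0,0,0,0,0.004,0.01]],
])

```text
t: 12.98
eef_pos: [0.5048, -0.2862, 0.075]
ee_rot: [3.141, 0.0, -1.432]
force: [0.0, -0.2, -3.1]
width: 0.0187
```

>>> move_arm([
  [[0,0,0,0,0,0.0005,0.01],[0,0,0,0,0,0.001,0.01],[0,0,0,0,0,0.0015,0.01],[0,0,0,0,0,0.0015,0.01],[0,0,0,0,0,0.0015,0.01]],
])

```text
t: 13.4
eef_pos: [0.505, -0.2862, 0.0739]
ee_rot: [-3.141, -0.0, -1.432]
force: [-0.8, 0.6, -1.8]
width: 0.0186
```

>>> move_arm([
  [[0,0,0,0,0,0.0005,0.01],[0,0,0,0,0,0.001,0.01],[0,0,0,0,0,0.0013,0.01],[0,0,0,0,0,0.0013,0.01]],
])

```text
t: 13.73
eef_pos: [0.505, -0.2862, 0.0725]
ee_rot: [-3.142, -0.0, -1.432]
force: [-0.1, 0.1, -2.4]
width: 0.0183
```

>>> move_arm([
  [[0,0,0,0,0,0.0005,0.01],[0,0,0,0,0,0.0007,0.01],[0,0,0,0,0,0.0007,0.01],[0,0,0,0,0,0.0007,0.01]],
])

```text
t: 14.07
eef_pos: [0.505, -0.2862, 0.0724]
ee_rot: [-3.141, -0.0, -1.431]
force: [-2.7, 2.1, 6.6]
width: 0.0187
```

Firm seating at TCP z = 0.0724, against about 0.0725 expected. Releasing and rising straight up.

>>> move_arm([
  [[0,0,0,0,0,-0.0005,0.01],[0,0,0,0,0,-0.0005,0.04],[0,0,0,0,0,-0.0005,0.04],[0,0,0,0,0,-0.0005,0.04],[0,0,0,0,0,-0.0005,0.04],[0,0,0,0,0,-0.02,0.07],[0,0,0,0,0,-0.04,0.07],[0,0,0,0,0,-0.06,0.07],[0,0,0,0,0,-0.08,0.07],[0,0,0,0,0,-0.095,0.07],[0,0,0,0,0,-0.095,0.07],[0,0,0,0,0,-0.095,0.07]],
])

```text
t: 15.07
eef_pos: [0.5054, -0.2863, 0.1676]
ee_rot: [-3.14, -0.001, -1.432]
force: [-0.7, 0.3, -0.7]
width: 0.0696
```

Run:
```python
from tin import *
stat();im,c=grab("wrist","w10.png")
for n,z,r in(("plate",.054,.055),("knob",.084,.01),("collar",.070,.022)): print(n,ring(c,im,(.505,-.287),z,r,(.005,.003,.002,.0015)))
print("mat",ring(c,im,(.5055,-.286),0,.07))
si,cs=grab("side","s10.png")
x,y=proj(cs,(.5053,-.287,.06))[0].astype(int)
a=cv2.resize(si[y-60:y+60,x-70:x+70],None,fx=2.86,fy=2.86,interpolation=cv2.INTER_CUBIC)
b=im[80:423,100:500]; b=cv2.resize(b,(400,a.shape[0]));cv2.imwrite("pics/c10.png",np.hstack([a,b])[:, :800])
go(.505,-.2865,.0565,-82)
```

```text
t 15.07 p [ 0.5054 -0.2863  0.1676] rpy [-179.89   -0.04  -82.03] F [-0.7  0.3 -0.7] w 0.0696 q [-0.18  0.25 -0.28 -0.   -1.03  0.32]
plate (array([ 0.505 , -0.2857]), np.float64(0.05497601034865272), np.int64(449))
knob (array([ 0.5059, -0.2867]), np.float64(0.010192927802269743), np.int64(52))
collar (array([ 0.5055, -0.2845]), np.float64(0.02240811884031855), np.int64(79))
mat (array([ 0.5056, -0.2854]), np.float64(0.07009265198099984), np.int64(245))
row [0.05, 0.04, -0.04, 0.0007, -0.0006, 0.1095] rows>= 2.625069761831112
```

View pics/c10.png

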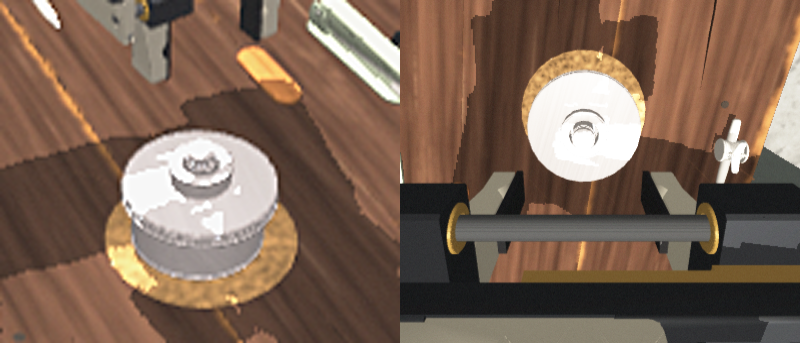

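Seated and level: the plate, knob and collar radii fit at their seated heights (55.0, 10.2 and 22.4 mm), and the tin is still on the mat. Now the collar grasp.

>>> move_arm([
  [[0,0,0,0,0,0.02,0.07],[0,0,0,0,0,0.045,0.07],[0,0,0,0,0,0.065,0.07],[0,0,0,0,0,0.082,0.07],[0,0,0,0,0,0.095,0.07],[0,0,0,0,0,0.103,0.07],[0,0,0,0,0,0.108,0.07],[0,0,0,0,0,0.11,0.07],[0,0,0,0,0,0.11,0.07],[0,0,0,0,0,0.11,0.07]],
])

```text
t: 16.0
eef_pos: [0.5053, -0.2863, 0.0573]
ee_rot: [-3.141, -0.0, -1.432]
force: [-0.4, 0.3, -0.3]
width: 0.0701
```

Run:
```python
from h import *
stat()
```

```text
t 16.00 p [ 0.5053 -0.2863  0.0573] rpy [-179.96   -0.02  -82.03] F [-0.4  0.3 -0.3] w 0.0701 q [-0.18  0.37 -0.41  0.   -0.79  0.32]
```

>>> move_arm([
  [[0,0,0,0,0,0,0.05],[0,0,0,0,0,0,0.045],[0,0,0,0,0,0,0.03],[0,0,0,0,0,0,0.03],[0,0,0,0,0,0,0.03],[0,0,0,0,0,0,0.03],[0,0,0,0,0,0,0.03]],
], force=30)

```text
t: 16.58
eef_pos: [0.505, -0.2862, 0.0571]
ee_rot: [-3.141, -0.0, -1.432]
force: [-0.6, 0.1, 3.3]
width: 0.0433
```

>>> move_arm([
  [[0,0,0,0,0,-0.002,0.03],[0,0,0,0,0,-0.005,0.03],[0,0,0,0,0,-0.009,0.03],[0,0,0,0,0,-0.014,0.03],[0,0,0,0,0,-0.02,0.03],[0,0,0,0,0,-0.027,0.03],[0,0,0,0,0,-0.035,0.03],[0,0,0,0,0,-0.043,0.03],[0,0,0,0,0,-0.051,0.03],[0,0,0,0,0,-0.058,0.03],[0,0,0,0,0,-0.062,0.03],[0,0,0,0,0,-0.062,0.03]],
])

```text
t: 17.58
eef_pos: [0.5056, -0.2864, 0.1201]
ee_rot: [-3.14, -0.001, -1.432]
force: [0.3, -0.2, -1.4]
width: 0.0433
```

The load of 1.4 N matches the outer lid alone. Raising it further for clear room.

>>> move_arm([
  [[0,0,0,0,0,-0.006,0.03],[0,0,0,0,0,-0.014,0.03],[0,0,0,0,0,-0.024,0.03],[0,0,0,0,0,-0.034,0.03],[0,0,0,0,0,-0.044,0.03],[0,0,0,0,0,-0.052,0.03],[0,0,0,0,0,-0.058,0.03],[0,0,0,0,0,-0.06,0.03],[0,0,0,0,0,-0.06,0.03],[0,0,0,0,0,-0.06,0.03]],
])

```text
t: 18.42
eef_pos: [0.5047, -0.2861, 0.1785]
ee_rot: [3.141, 0.0, -1.432]
force: [0.4, 0.1, -1.9]
width: 0.0433
```

Run:
```python
from tin import *
stat();p=monitor.get_state()["eef_pos"]
im,c=grab("wrist");print("outer plate",ring(c,im,p[:2],.054+p[2]-.0571,.055))
si,cs=grab("side","s11.png")
x,y=proj(cs,(.5053,-.287,.09))[0].astype(int)
cv2.imwrite("pics/s11c.png",cv2.resize(si[y-75:y+75,x-100:x+100],None,fx=4,fy=4,interpolation=cv2.INTER_CUBIC))
o=np.array([[y]]);print("knob top expected in crop",(proj(cs,[(.505,-.286,.084),(.505,-.286,.048),(.505,-.286,.05)])-[x-100,y-75])*4)
```

```text
t 18.42 p [ 0.5047 -0.2861  0.1785] rpy [179.99   0.02 -82.04] F [ 0.4  0.1 -1.9] w 0.0433 q [-0.18  0.24 -0.27 -0.   -1.06  0.32]
outer plate (array([ 0.5052, -0.2856]), np.float64(0.05497519860838476), np.int64(640))
knob top expected in crop [[400.5808 310.7889]
 [398.923  365.1644]
 [399.0135 362.1984]]
```

View pics/s11c.png

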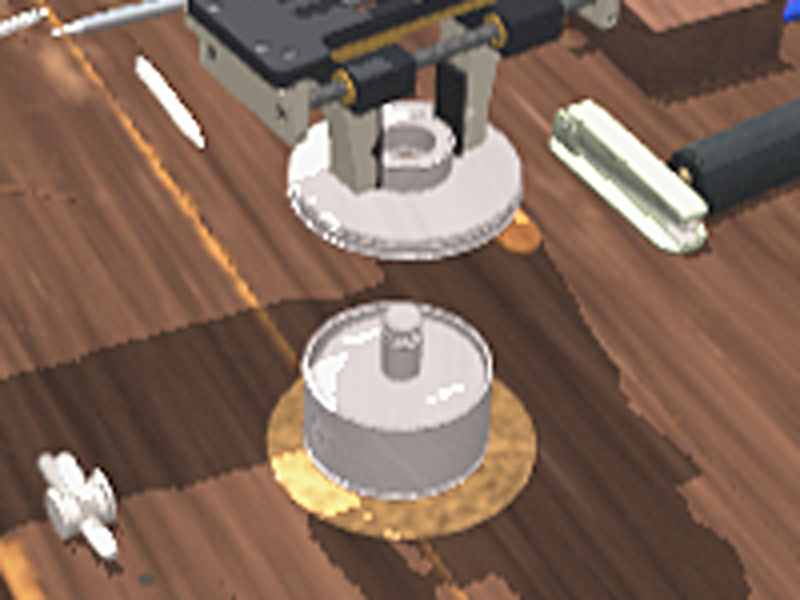

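The outer lid is held level well above the knob. The knob top is at (403,315), against (401,311) expected when seated. The tin stands wholly on the mat and the bystanders are in place. Handing in.

```bash
python3 -c "
from station import arm
print(arm.job_done())"
```

```text
the job is handed in; nothing more can be done
None
```

The job is handed in after about 18.5 s of robot time. The tin stands on the mat with the inner lid seated, and the arm is still holding the outer lid above it.

- **Tin:** I slid it to the mat with two fingers, without lifting it. It measured about 1 mm off the mat's centre, leaving roughly 22 mm of mat all round.
- **Lowering the pair:** On the first try the lids caught on the tin at about 7 N. I raised them 4 mm and moved them about 1 mm towards +y, and they then went down freely. They seated at tool height 0.0724 m against 0.0725 m expected, and at release the plate, knob and collar fitted their seated heights.
- **Outer lid:** I lifted it alone by its collar. It is level to within about 0.1°, with its lower edge roughly 80 mm above the inner lid's knob, and the wrist load of 1.4–1.9 N fits that lid alone.
- **Last checks:** The final side view shows the inner lid seated level, with its knob top within about 1 pixel of where it should be. The stapler, clip and oval look untouched in that picture, but I did not re-measure them.
- **Disagreements:** Circle fits of the same part differed by up to about 2 mm, and two colour-mask fits of the mat and one of the lid were plainly wrong, so I ignored them.
- **Picture budget:** I viewed 12 pictures, two over the budget of 10.

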